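# Gauge the gap under a rocking tube mixer and pack its short foot

### The arm

A 6-joint arm with a two-finger parallel gripper is mounted at the origin on the work surface. World frame = base frame: x ahead of the robot, y to its left, z up, the work surface at z = 0. Lengths are in m, angles in rad, forces in N, time in s.
With the tool pointing down it reaches from about 0.25 to 0.775 m from the base axis. Payload 4 kg.
Tool frame: the origin (TCP) lies at the very end of the fingers, on their centre line; the grasp point (between the pads) lies 19 mm behind it; z points along the fingers, y is the line along which they close (so a half turn about z gives the same grasp; the last joint's range is limited). The gripper opens to 94 mm and grips with 3 to 60 N. Pads are 16 mm wide; open, the fingers measure 119 mm over their backs; the gripper's body (75 mm by 177 mm) begins 78 mm behind the grasp point.
Start: joints at [1.188, 0.087, 1.371, -0, 1.684, -0.103], TCP at [0.152, 0.529, 0.206] pointing down, gripper open.
Joint ranges: [-3.1, 3.1], [-0.76, 2.03], [0.27, 2.55], [-1.08, 4.22], [0.17, 2.65], [-2.57, 2.57]. Speed limits (rad/s): [2.79, 2.79, 3.14, 3.14, 3.14, 3.14].

### API

Orientations are given as [roll, pitch, yaw] about the fixed x, y, z axes, in that order (R = Rz(yaw) Ry(pitch) Rx(roll)).
In Python, from bench import robot, vision gives the robot as it stands.
- The arm moves only by the shell command python3 -m crank 'ROWS'. ROWS is JSON, a list of rows, each a list of 3 entries, a list of its own where there are three numbers: the closure, from 0 (fully open) to 1 (shut), then the shift along the tool's x, y, z in m, then the turn, a rotation vector about the tool's x, y, z in degrees. A call has 1 to 8 rows; each row shifts and turns the commanded pose from where the row before left it, along the tool's axes as they then stand; what a row does not reach is not made up. A row lasts 1/10 s, in which the tool goes at most 50 mm and 8.59 degrees, less where a joint would pass 70% of its speed; a pose out of reach is approached as far as the arm can. A call with a gripper value outside its range is refused whole. The fingers move at their own pace and stop on an object; the grip force is fixed at half the most. Time passes only in rows, so rows that do not move let the fingers close. It gives the time, the measured TCP pose, the force, the opening and the grip force at its end, in the units of the state.
- robot.get_obs(): the state, without advancing time (a new reading comes with each control period).
- vision.snapshot(name): name is "scene" or "top"; returns a dict with "color" (384x512x3 uint8, red, green, blue), "z_map" (384x512 float32, m along the optical axis (not along the pixel's ray), 0 where there is no reading), "fx", "fy", "cx", "cy" (pixels), "R" (3x3) and "t" (3): a world point X has camera coordinates R X + t. Camera axes: x right, y down, z forward; pixel columns grow to the right and rows downward; lengths in m; the calibration is good to about 2 mm. A picture is of the moment at which its call begins.
- robot.close_job(): hands the job in; it is judged then, once.
The state is a dict: "time": time; "joint_positions": joint angles; "qvel": joint speeds; "joint_torque": joint torques, N m; "tool_pos": TCP position; "ee_rot": TCP orientation; "wrist_force": force on the tool from outside, world axes, zero at the start; "wrist_torque": the same for the moment, N m; "width": finger opening in m; "finger_force": force on a finger pad.
Only numpy, scipy, OpenCV 4.12 (cv2) and the standard library are available. Lean on these libraries where they do the work, as an engineer would, in place of code of your own. Each camera call takes 0.05 s, during which the arm holds its last target. There are 200 camera calls.

### The job

The tube roller mixer rocks because its foot at the pink note has worn short. Slide the gauge leaves one after another between that foot and the counter, starting with the thinnest and going up size by size, until one binds; leave that one in place with the foot standing on it, without forcing it or jacking the mixer up. Lay the leaves that were loose back flat on the counter, clear of the mixer, and leave the tubes and everything else alone.

Things in the scene. Friction and masses are not known exactly. Their poses are not given: they have to be found in the camera images.
- mixer: Tube roller mixer, white base 200 x 320 mm, five rollers, 100 mm high (115 at the motor end), 2.6 kg, does not slide. Four rubber feet in grey cups stick out 20 mm beyond its ends. Origin: on the counter midway between the motor-end feet; -y runs along the rollers to the other end, which faces the leaves; z up. About 8 N up under the short foot lifts that end; a loose leaf drags under 1 N, a binding one 7 to 15 N.
- short_foot (a point): Point at counter level below the centre of the short foot: mixer's (78, -360, 0) mm, under the corner with the pink note; axes as the mixer's; it rises with the mixer and does not show the gap (2.5 to 7.5 mm, unknown). The black foot is 26 mm across, its underside domed (edge 3.7 mm up), so a leaf some 2 mm over the gap still slides under. Cup and base: 20 mm over the counter. Leaves go in along the mixer's +y.
- leaf4_grip (a point): Gauge leaf 4 mm thick, blue plastic, 46 g: flat, 100 x 30 mm, round nose at its +x end, upright finger grip at its tail, 12 mm along x, 24 mm along y, top 52 mm above the underside. This point: the grip's middle, 34 mm above the underside; nose tip 88 mm ahead (+x), tail 12 mm behind. z up. Well under the foot when the foot's centre is 45 to 77 mm ahead of this point, on the middle line +-10 mm.
- leaf6_grip (a point): Gauge leaf 6 mm thick, yellow plastic, 54 g: flat, 100 x 30 mm, round nose at its +x end, upright finger grip at its tail, 12 mm along x, 24 mm along y, top 52 mm above the underside. This point: the grip's middle, 34 mm above the underside; nose tip 88 mm ahead (+x), tail 12 mm behind. z up. Well under the foot when the foot's centre is 45 to 77 mm ahead of this point, on the middle line +-10 mm.
- leaf8_grip (a point): Gauge leaf 8 mm thick, red plastic, 62 g: flat, 100 x 30 mm, round nose at its +x end, upright finger grip at its tail, 12 mm along x, 24 mm along y, top 52 mm above the underside. This point: the grip's middle, 34 mm above the underside; nose tip 88 mm ahead (+x), tail 12 mm behind. z up. Well under the foot when the foot's centre is 45 to 77 mm ahead of this point, on the middle line +-10 mm.
- leaf10_grip (a point): Gauge leaf 10 mm thick, green plastic, 70 g: flat, 100 x 30 mm, round nose at its +x end, upright finger grip at its tail, 12 mm along x, 24 mm along y, top 52 mm above the underside. This point: the grip's middle, 34 mm above the underside; nose tip 88 mm ahead (+x), tail 12 mm behind. z up. Well under the foot when the foot's centre is 45 to 77 mm ahead of this point, on the middle line +-10 mm.
- rack_mid (a point): Blue rack of capped blood tubes, 70 x 170 x 86 mm; this point is its centre. Bystander.
- reagent_mid (a point): White jar with a blue cap, 60 mm across, 95 mm high; this point is on its axis, 45 mm above its foot. Bystander.
- slide_box_mid (a point): White and green box of slides, 100 x 140 x 45 mm; this point is its centre. Bystander.
- tube_a: Capped blood tube, 16 x 100 mm, purple cap, lying in a groove between the mixer's rollers; origin at its centre, y along it. Bystander.
- tube_b: Capped blood tube like tube_a, with a red cap, in another groove of the rollers. Bystander.
Not all that is in view belongs to the job. There is more than one size of the part that bears leaf6_grip; the job needs the larger.

How it is judged:
On the way, in this order (a step that is already met when the one before it is completed fails the run):
1. the thinnest (4 mm) leaf is tried: slid under the short foot (x of short_foot in the frame of leaf4_grip between 0.045 and 0.085 m and y of short_foot in the frame of leaf4_grip between -0.012 and 0.012 m and height (world z) of leaf4_grip below 0.042 m), for 0.05 s.
2. either the 4 mm leaf binds and is left under the foot, released, or the 6 mm leaf is tried next under the foot (((x of short_foot in the frame of leaf4_grip between 0.045 and 0.077 m and y of short_foot in the frame of leaf4_grip between -0.01 and 0.01 m and height (world z) of leaf4_grip below 0.042 m and contact force between leaf4 and mixer above 1.5 N and contact force between leaf4 and the fingers below 0.2 N) or (x of short_foot in the frame of leaf6_grip between 0.045 and 0.085 m and y of short_foot in the frame of leaf6_grip between -0.012 and 0.012 m and height (world z) of leaf6_grip below 0.042 m))), for 0.05 s.
At the end, for the whole second after the job is handed in: One leaf bears the short foot (over 1.5 N), the foot's centre 45-77 mm ahead of its grip point and within 10 mm of its middle line, the mixer's corner raised under 2.5 mm, the leaf released; every other leaf lies at rest flat on the counter, its grip over 110 mm from the foot (((x of short_foot in the frame of leaf4_grip between 0.045 and 0.077 m and y of short_foot in the frame of leaf4_grip between -0.01 and 0.01 m and height (world z) of leaf4_grip below 0.042 m and contact force between leaf4 and mixer above 1.5 N and contact force between leaf4 and the fingers below 0.2 N and horizontal distance between each of leaf6_grip, leaf8_grip, leaf10_grip and short_foot above 0.11 m and angle between each of leaf6_grip, leaf8_grip, leaf10_grip's own z axis and vertical below 0.08 rad and height (world z) of leaf6_grip between 0.03 and 0.038 m and linear speed of each of leaf6, leaf8, leaf10 below 0.02 m/s and height (world z) of leaf8_grip between 0.03 and 0.038 m and height (world z) of leaf10_grip between 0.03 and 0.038 m) or (x of short_foot in the frame of leaf6_grip between 0.045 and 0.077 m and y of short_foot in the frame of leaf6_grip between -0.01 and 0.01 m and height (world z) of leaf6_grip below 0.042 m and contact force between leaf6 and mixer above 1.5 N and contact force between leaf6 and the fingers below 0.2 N and horizontal distance between each of leaf4_grip, leaf8_grip, leaf10_grip and short_foot above 0.11 m and angle between each of leaf4_grip, leaf8_grip, leaf10_grip's own z axis and vertical below 0.08 rad and height (world z) of leaf4_grip between 0.03 and 0.038 m and linear speed of each of leaf4, leaf8, leaf10 below 0.02 m/s and height (world z) of leaf8_grip between 0.03 and 0.038 m and height (world z) of leaf10_grip between 0.03 and 0.038 m) or (x of short_foot in the frame of leaf8_grip between 0.045 and 0.077 m and y of short_foot in the frame of leaf8_grip between -0.01 and 0.01 m and height (world z) of leaf8_grip below 0.042 m and contact force between leaf8 and mixer above 1.5 N and contact force between leaf8 and the fingers below 0.2 N and horizontal distance between each of leaf4_grip, leaf6_grip, leaf10_grip and short_foot above 0.11 m and angle between each of leaf4_grip, leaf6_grip, leaf10_grip's own z axis and vertical below 0.08 rad and height (world z) of leaf4_grip between 0.03 and 0.038 m and linear speed of each of leaf4, leaf6, leaf10 below 0.02 m/s and height (world z) of leaf6_grip between 0.03 and 0.038 m and height (world z) of leaf10_grip between 0.03 and 0.038 m) or (x of short_foot in the frame of leaf10_grip between 0.045 and 0.077 m and y of short_foot in the frame of leaf10_grip between -0.01 and 0.01 m and height (world z) of leaf10_grip below 0.042 m and contact force between leaf10 and mixer above 1.5 N and contact force between leaf10 and the fingers below 0.2 N and horizontal distance between each of leaf4_grip, leaf6_grip, leaf8_grip and short_foot above 0.11 m and angle between each of leaf4_grip, leaf6_grip, leaf8_grip's own z axis and vertical below 0.08 rad and height (world z) of leaf4_grip between 0.03 and 0.038 m and linear speed of each of leaf4, leaf6, leaf8 below 0.02 m/s and height (world z) of leaf6_grip between 0.03 and 0.038 m and height (world z) of leaf8_grip between 0.03 and 0.038 m)) and height (world z) of short_foot below 0.0025 m); the robot touches nothing.
It fails at once if the mixer is jacked up: its corner at the short foot rises more than 4 mm (height (world z) of short_foot above 0.004 m).
It fails at once if a leaf is forced: more than 30 N between a leaf and the mixer (contact force between any of leaf4, leaf6, leaf8, leaf10 and mixer above 30 N).
It fails at once if the robot lifts or shoves the mixer itself with more than 12 N (contact force between any of the fingers, the arm and mixer above 12 N).
It fails at once if a bystander is disturbed: rack, jar or slide box moved by more than 15 mm, or a tube by more than 25 mm (distance of any of rack_mid, reagent_mid, slide_box_mid from where it was at the start of the episode above 0.015 m or distance of any of tube_a, tube_b from where it was at the start of the episode above 0.025 m).
It also fails if it takes over 72 s, if anything falls off the work surface, if the arm or the gripper's body presses on something with over 40 N, if the wrist force passes 120 N, or if a joint passes its speed limit or range.

## Working session

There is one attempt and no reset: what is moved stays moved. The work goes in short steps, Python scripts to look and compute and a shell command to move; the robot and the scene stay as the last step left them, time stands still between calls to the robot, and variables do not carry over. Pictures are saved under pics/ and viewed, at most 10 in all, crops included, and the job is handed in when it is done.

```bash
ls; mkdir -p pics
cat > h.py <<'E'
import numpy as np, cv2
from bench import robot, vision
from scipy.spatial.transform import Rotation as Ro
def snap(n,f=None):
    s=vision.snapshot(n)
    if f: cv2.imwrite('pics/'+f,s['color'][...,::-1])
    v,u=np.mgrid[0:384,0:512]; z=s['z_map']
    P=np.stack([(u-s['cx'])/s['fx']*z,(v-s['cy'])/s['fy']*z,z],-1)
    s['W']=(P-s['t'])@s['R']
    return s
E
python3 - <<'E'
from h import *
for n in('scene','top'):
    s=snap(n,n+'0.png'); np.savez(''+n+'0.npz',W=s['W'],c=s['color'],z=s['z_map'])
    print(n,s['fx'],s['cx'],s['cy'],s['R'].round(3).tolist(),s['t'])
print(robot.get_obs())
E
```

```text
pics
scene 466.4530581558151 251.67494381331275 186.681353693715 [[0.514, 0.858, -0.012], [0.722, -0.44, -0.534], [-0.463, 0.266, -0.845]] [-0.32710521 -0.37533935  2.05951346]
top 446.9678597995593 255.01082262740155 192.6377824180619 [[0.03, -1.0, 0.009], [-0.987, -0.031, -0.155], [0.155, -0.004, -0.988]] [-0.01859411  0.6015516   1.33727109]
{'time': 0.1, 'joint_positions': array([ 1.18791276e+00,  8.78740538e-02,  1.37209078e+00, -1.10896029e-05,
        1.68366356e+00, -1.03077107e-01]), 'qvel': array([ 3.17529038e-05,  6.83358751e-05, -3.26391376e-03,  4.87606150e-04,
       -2.23246844e-04,  3.84189584e-04]), 'joint_torque': array([ 2.65157338e-03, -3.41254807e+01, -3.03300297e+01,  7.20184436e-02,
        3.04261968e-02, -8.38076403e-05]), 'tool_pos': array([0.15169582, 0.52813047, 0.20443138]), 'ee_rot': array([-3.13956658e+00, -1.98504367e-04,  2.86178476e+00]), 'wrist_force': array([ 0.1042151 , -0.98593498, -0.27758386]), 'wrist_torque': array([ 0.0117835 , -0.01584477,  0.00106509]), 'finger_force': 0.0, 'width': 0.09388565638142368}
```

View pics/scene0.png

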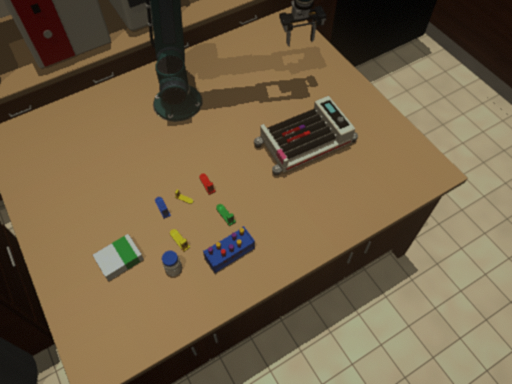

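View pics/top0.png

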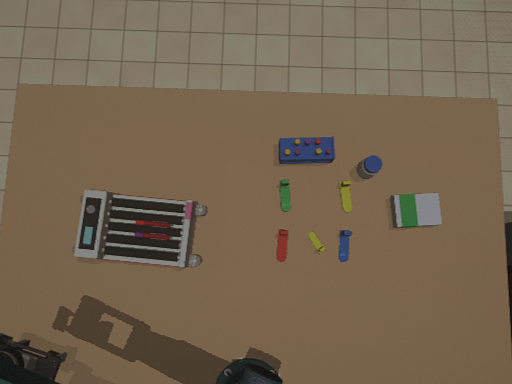

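The scene and top views show these candidates in top pixels:
- Blue leaf at (345,246).
- Two yellow parts: a small one at (317,241) and a larger one at (346,196). The larger is the 6 mm leaf.
- Red leaf at (283,246) and green leaf at (286,196).
- Mixer at the left, with the pink note at (188,211) and its foot at about (201,210).
- Bystanders: rack (306,151), jar (370,167) and slide box (416,210).

Next I'll measure the poses.

```bash
cat >> h.py <<'E'
HUE=dict(blue=(105,130),yellow=(24,34),red=(0,6),green=(50,80))
def leaves(s,colors=HUE,verbose=True):
    hsv=cv2.cvtColor(s['color'],cv2.COLOR_RGB2HSV); W=s['W']; out={}
    for c,(a,b) in ((k,HUE[k]) for k in colors):
        h=hsv[...,0].astype(int)
        m=((h>=a)&(h<=b)|((c=='red')&(h>174)))&(hsv[...,1]>140)&(hsv[...,2]>40)&(s['z_map']>0)&(W[...,2]<.075)&(W[...,2]>-.01)
        n,l,st,ce=cv2.connectedComponentsWithStats(m.astype('uint8'),connectivity=8)
        for i in range(1,n):
            if st[i,4]<40: continue
            p=W[l==i]; hi=p[p[:,2]>.045]; lo=p[p[:,2]<.02]
            r=cv2.minAreaRect(lo[:,:2].astype('float32')*1000) if len(lo)>3 else None
            g=hi.mean(0) if len(hi) else np.full(3,np.nan)
            fl=np.median(lo[:,2]) if len(lo) else np.nan
            d=lo[:,:2].mean(0)-g[:2] if len(lo) else np.zeros(2)
            if verbose: print(c,'px',ce[i].round(),st[i,4],'grip',g.round(4),'top%.4f'%p[:,2].max(),'flat z%.4f'%fl,'dir%.1f'%np.degrees(np.arctan2(d[1],d[0])),r and [np.round(x,1) for x in r])
E
python3 - <<'E'
from h import *
for n in('top','scene'):
    s=snap(n); print(n); leaves(s)
    hsv=cv2.cvtColor(s['color'],cv2.COLOR_RGB2HSV); W=s['W']
    if n=='top':
        cv2.imwrite('pics/crop1.png',cv2.resize(s['color'][170:280,60:360,::-1],None,fx=2.6,fy=2.6,interpolation=cv2.INTER_CUBIC))
    m=(hsv[...,0]>155)&(hsv[...,0]<175)&(hsv[...,1]>100)&(W[...,2]>.02)
    print('pink',W[m].mean(0) if m.any() else 0, m.sum())
    z=W[...,2]; base=(z>.05)&(z<.14)&(W[...,1]>.12)&(W[...,1]<.75)&(W[...,0]>.2)
    nn,l,st,ce=cv2.connectedComponentsWithStats(base.astype('uint8'))
    i=1+st[1:,4].argmax(); p=W[l==i]; print('base',cv2.minAreaRect(p[:,:2].astype('float32')*1000),np.percentile(p[:,2],[5,50,95,99]))
    t=(z<.01)&(z>-.01)
    print('table z',np.median(z[t]))
E
```

```text
top
blue px [303. 151.] 125 grip [ 0.7351 -0.145   0.0563] top0.0629 flat znan dir0.0 None
blue px [321. 147.] 44 grip [ 0.75   -0.2017  0.0567] top0.0636 flat znan dir0.0 None
blue px [344. 249.] 166 grip [nan nan nan] top0.0135 flat z0.0034 dirnan [array([ 440.7, -283.1]), array([26.5, 79.8]), np.float64(87.1)]
yellow px [346. 199.] 222 grip [nan nan nan] top0.0124 flat z0.0048 dirnan [array([ 598.2, -290.8]), array([80.5, 29.9]), np.float64(7.4)]
yellow px [316. 241.] 149 grip [nan nan nan] top0.0415 flat z0.0035 dirnan [array([ 459.4, -195.2]), array([71.4, 21.2]), np.float64(33.6)]
red px [282. 245.] 280 grip [ 0.4824 -0.092   0.0515] top0.0565 flat z0.0072 dir176.0 [array([444.4, -89.4]), array([29.1, 98.7]), np.float64(86.8)]
pink [0.54701349 0.17187901 0.0987897 ] 96
base ((479.1990966796875, 349.9869384765625), (322.262939453125, 200.2090301513672), 86.15723419189453) [0.05301609 0.09325567 0.11770585 0.1225977 ]
table z -0.000600885869329307
scene
blue px [160. 204.] 77 grip [ 0.4893 -0.2918  0.0523] top0.0570 flat z0.0037 dir174.5 [array([ 431.4, -285.8]), array([21.9, 52.
[... 473 characters left out ...]
0149 dir-158.6 [array([-518.9, -364.5]), array([ 23.1, 140.4]), np.float64(2.4)]
red px [206. 182.] 125 grip [ 0.486  -0.0968  0.0511] top0.0590 flat z0.0082 dir176.6 [array([449. , -93.6]), array([ 27.7, 102.6]), np.float64(86.2)]
green px [225. 214.] 138 grip [ 0.6425 -0.0975  0.0506] top0.0563 flat z0.0093 dir-175.3 [array([ 606.6, -100. ]), array([96.5, 26.5]), np.float64(5.0)]
green px [125. 250.] 320 grip [ 0.572  -0.4768  0.0476] top0.0531 flat znan dir0.0 None
pink [0.58632871 0.10947365 0.0939433 ] 60
base ((484.15704345703125, 348.06134033203125), (324.65985107421875, 204.5692901611328), 86.10894775390625) [0.05310015 0.0919564  0.11738112 0.12270782]
table z -0.0008452765533402355
```

View pics/crop1.png

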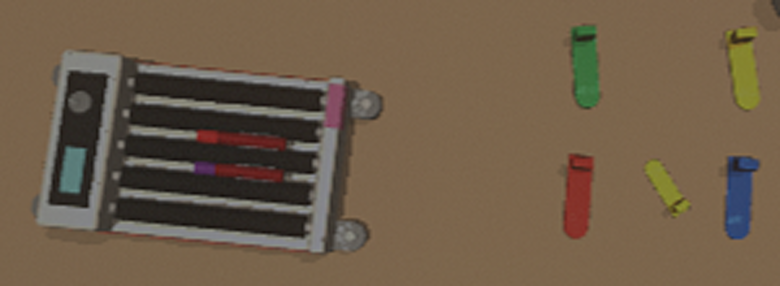

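The crop confirms that the larger yellow leaf, at top pixel (346,196), is the right one; the small yellow at (317,241) is a decoy. The pink-note foot is at about (201,210). Now I'll refine the grips and the foot and work out the first move.

```bash
cat >> h.py <<'E'
def top_of(s,xy,r=.035,z0=.04,z1=.07):
    W=s['W']; m=(np.hypot(W[...,0]-xy[0],W[...,1]-xy[1])<r)&(W[...,2]>z0)&(W[...,2]<z1)
    p=W[m]; return (p[:,:2].min(0)+p[:,:2].max(0)).round(4)/2 if len(p) else None, len(p), p.mean(0).round(4) if len(p) else 0
def go(x,y,z,yaw):
    o=robot.get_obs(); R=Ro.from_euler('xyz',o['ee_rot']).as_matrix()
    d=R.T@(np.array([x,y,z])-o['tool_pos'])
    t=(yaw-np.degrees(o['ee_rot'][2])+180)%360-180
    # shift needed if turn comes first (tool axes after the turn)
    d2=Ro.from_euler('xyz',[np.pi,0,np.radians(yaw)]).as_matrix().T@(np.array([x,y,z])-o['tool_pos'])
    print('turn tool z %.1f deg; shift(mm) now'%-t,(d*1e3).round(1),'after turn',(d2*1e3).round(1))
def st():
    o=robot.get_obs(); print('t%.2f'%o['time'],'pos',o['tool_pos'].round(4),'rpy',np.degrees(o['ee_rot']).round(1),'F',o['wrist_force'].round(2),'w%.4f'%o['width'],'ff%.1f'%o['finger_force'],'q',o['joint_positions'].round(2))
E
python3 - <<'E'
from h import *
G=dict(b=(.487,-.292),y=(.646,-.289),r=(.484,-.094),g=(.643,-.098))
for n in('top','scene'):
    s=snap(n); print(n)
    for k,v in G.items(): print(k,*top_of(s,v))
    print('cup',*top_of(s,(.547,.155),.03,.012,.06)); print('cup2',*top_of(s,(.39,.165),.03,.012,.06))
go(.487,-.291,.15,177)
E
```

```text
top
b [ 0.4861 -0.2861] 32 [ 0.487  -0.2858  0.0504]
y [ 0.6437  -0.28635] 36 [ 0.6435 -0.2848  0.0487]
r [ 0.48275 -0.0937 ] 35 [ 0.4819 -0.093   0.0498]
g [ 0.63835 -0.0936 ] 32 [ 0.6388 -0.0931  0.0504]
cup [0.54525 0.1673 ] 115 [0.5445 0.1676 0.0356]
cup2 [0.39015 0.177  ] 115 [0.39   0.1771 0.0355]
scene
b [ 0.48925 -0.2888 ] 28 [ 0.4901 -0.2896  0.0489]
y [ 0.6458  -0.28785] 31 [ 0.6472 -0.2882  0.0497]
r [ 0.48565 -0.09575] 25 [ 0.485  -0.0959  0.0487]
g [ 0.6424 -0.0957] 27 [ 0.6436 -0.0957  0.0492]
cup [0.5465 0.1649] 84 [0.5494 0.1654 0.0347]
cup2 [0.3914 0.1744] 72 [0.3942 0.1756 0.0338]
turn tool z -13.0 deg; shift(mm) now [-548.4 -695.    55.6] after turn [-377.6 -800.8   55.1]
```

Grip pose for the blue leaf is about (0.488, -0.288), nose yaw 177°. The foot is at (0.546, 0.166), and leaves go in along a heading of 86.3°. Moving above blue.

```bash
python3 -m crank '[[0.3,[0,0,0],[0,0,-6.5]],[0.3,[0,0,0],[0,0,-6.5]],[0.3,[-0.02,-0.043,0],[0,0,0]],[0.3,[-0.02,-0.043,0],[0,0,0]],[0.3,[-0.02,-0.043,0],[0,0,0]],[0.3,[-0.02,-0.043,0],[0,0,0]],[0.3,[-0.02,-0.043,0],[0,0,0]],[0.3,[-0.02,-0.043,0],[0,0,0]]]'
python3 -m crank '[[0.3,[-0.02,-0.043,0],[0,0,0]],[0.3,[-0.02,-0.043,0],[0,0,0]],[0.3,[-0.02,-0.043,0],[0,0,0]],[0.3,[-0.02,-0.043,0],[0,0,0]],[0.3,[-0.02,-0.043,0],[0,0,0]],[0.3,[-0.02,-0.043,0],[0,0,0]],[0.3,[-0.02,-0.043,0],[0,0,0]],[0.3,[-0.02,-0.043,0],[0,0,0]]]'
python3 -m crank '[[0.3,[-0.02,-0.043,0],[0,0,0]],[0.3,[-0.02,-0.043,0],[0,0,0]],[0.3,[-0.02,-0.043,0],[0,0,0]],[0.3,[0,0,0],[0,0,0]],[0.3,[0,0,0],[0,0,0]]]'
python3 - <<'E'
from h import *
st(); go(.488,-.288,.02,177)
E
```

```text
time: 1.1
tool_pos: [0.2583, 0.263, 0.2056]
ee_rot: [3.141, 0.001, 3.09]
wrist_force: [1.6, 0.3, 0.7]
width: 0.066
finger_force: 0.0
time: 1.9
tool_pos: [0.4, -0.0894, 0.2057]
ee_rot: [3.141, 0.001, 3.088]
wrist_force: [0.8, 0.9, -0.4]
width: 0.0657
finger_force: 0.0
time: 2.4
tool_pos: [0.4525, -0.2197, 0.2047]
ee_rot: [3.14, -0.002, 3.087]
wrist_force: [1.2, 0.3, 1.1]
width: 0.0659
finger_force: 0.0
t2.40 pos [ 0.4525 -0.2197  0.2047] rpy [ 1.799e+02 -1.000e-01  1.769e+02] F [1.24 0.29 1.13] w0.0659 ff0.0 q [-0.57 -0.02  1.48  0.    1.68 -2.08]
turn tool z -0.1 deg; shift(mm) now [-39.5 -66.6 184.5] after turn [-39.  -66.3 184.7]
```

```bash
python3 -m crank '[[0.3,[-0.02,-0.033,0.0],[0,0,0]],[0.3,[-0.019,-0.033,0.0],[0,0,0]],[0.3,[0,0,0.045],[0,0,0]],[0.3,[0,0,0.045],[0,0,0]],[0.3,[0,0,0],[0,0,0]],[0.3,[0,0,0],[0,0,0]]]'
python3 - <<'E'
from h import *
st(); go(.488,-.288,.02,177)
s=snap('scene'); cv2.imwrite('pics/b1.png',cv2.resize(s['color'][130:260,90:240,::-1],None,fx=4,fy=4,interpolation=cv2.INTER_CUBIC))
E
```

```text
time: 3.0
tool_pos: [0.4879, -0.2857, 0.1159]
ee_rot: [3.141, -0.001, 3.09]
wrist_force: [0.0, -0.7, 1.2]
width: 0.0658
finger_force: 0.0
t3.00 pos [ 0.4879 -0.2857  0.1159] rpy [ 1.799e+02 -1.000e-01  1.771e+02] F [ 0.04 -0.67  1.22] w0.0658 ff0.0 q [-0.63  0.16  1.47  0.    1.51 -2.15]
turn tool z 0.1 deg; shift(mm) now [-0.3 -2.4 95.9] after turn [-0.2 -2.3 95.9]
```

View pics/b1.png

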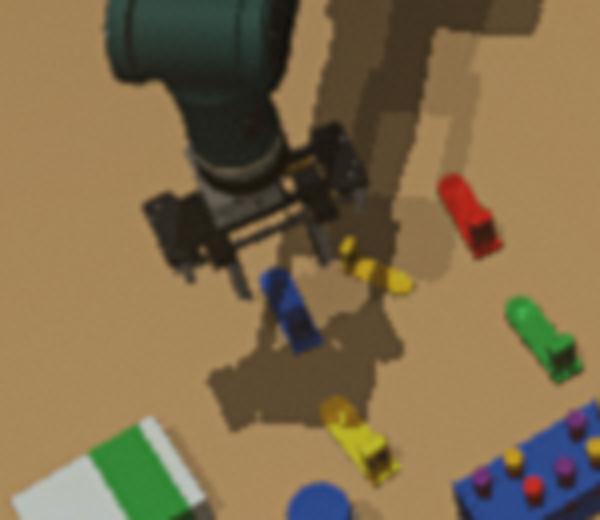

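The close view shows the open fingers at (245,285) and (325,250) straddling the blue leaf's grip line, with nothing else under the fingers. Descending and closing.

```bash
python3 -m crank '[[0.3,[0,-0.002,0.045],[0,0,0]],[0.3,[0,0,0.035],[0,0,0]],[0.3,[0,0,0.016],[0,0,0]],[0.3,[0,0,0],[0,0,0]],[1,[0,0,0],[0,0,0]],[1,[0,0,0],[0,0,0]],[1,[0,0,0],[0,0,0]],[1,[0,0,0],[0,0,0]]]'
python3 -m crank '[[1,[0,0,0],[0,0,0]],[1,[0,0,-0.02],[0,0,0]],[1,[0,0,-0.04],[0,0,0]],[1,[0,0,0],[0,0,0]]]'
python3 - <<'E'
from h import *
st(); go(.546-.0645*.125,.166-.125,.07,86.3)
E
```

```text
time: 3.85
tool_pos: [0.489, -0.2898, 0.0211]
ee_rot: [-3.14, 0.002, 3.089]
wrist_force: [-0.3, 0.1, -0.3]
width: 0.0374
finger_force: 0.0
time: 4.25
tool_pos: [0.4913, -0.2916, 0.0856]
ee_rot: [-3.135, 0.009, 3.089]
wrist_force: [0.9, -0.3, 0.4]
width: 0.0236
finger_force: 30.0
t4.25 pos [ 0.4913 -0.2916  0.0856] rpy [-179.6    0.5  177. ] F [ 0.87 -0.28  0.36] w0.0236 ff30.0 q [-0.63  0.18  1.51  0.    1.44 -2.15]
turn tool z 90.7 deg; shift(mm) now [-28.9 334.7  13.8] after turn [335.   25.1  15.6]
```

Grasped (opening 23.6 mm). Turning the leaf and carrying it to the start of the lane.

```bash
python3 -m crank '[[1,[0,0,0],[0,0,8.25]],[1,[0,0,0],[0,0,8.25]],[1,[0,0,0],[0,0,8.25]],[1,[0,0,0],[0,0,8.25]],[1,[0,0,0],[0,0,8.25]],[1,[0,0,0],[0,0,8.25]],[1,[0,0,0],[0,0,8.25]],[1,[0,0,0],[0,0,8.25]]]' | tail -1
python3 -m crank '[[1,[0,0,0],[0,0,8.25]],[1,[0,0,0],[0,0,8.25]],[1,[0,0,0],[0,0,8.25]],[1,[0.045,0.003,0],[0,0,0]],[1,[0.045,0.003,0],[0,0,0]],[1,[0.045,0.003,0],[0,0,0]],[1,[0.045,0.003,0],[0,0,0]],[1,[0.045,0.003,0],[0,0,0]]]' |tail -1
python3 -m crank '[[1,[0.045,0.003,0],[0,0,0]],[1,[0.045,0.003,0],[0,0,0]],[1,[0,0,0],[0,0,0]],[1,[0,0,0],[0,0,0]]]' | tail -1
python3 - <<'E'
from h import *
st(); go(.546-.0645*.125,.166-.125,.07,86.3)
s=snap('scene'); leaves(s,['blue'])
cv2.imwrite('pics/b2.png',cv2.resize(s['color'][90:240,180:330,::-1],None,fx=4,fy=4,interpolation=cv2.INTER_CUBIC))
E
```

```text
finger_force: 30.0
finger_force: 30.0
finger_force: 30.0
t6.25 pos [0.5295 0.0243 0.0789] rpy [-180.     0.    86.4] F [ 0.32  0.03 -0.14] w0.0236 ff30.0 q [-0.06  0.1   1.61 -0.    1.43  0.  ]
turn tool z 0.1 deg; shift(mm) now [17.2  7.4  8.8] after turn [17.2  7.3  8.9]
blue px [228. 248.] 570 grip [ 0.7559 -0.1661  0.0569] top0.0689 flat znan dir0.0 None
```

View pics/b2.png

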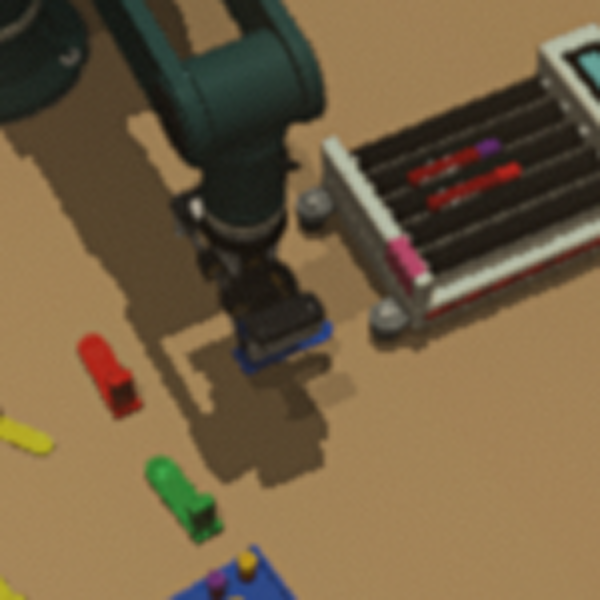

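The blue leaf is held level at (285,345) and points at the pink-note foot at (388,318). Lining it up and lowering it until it touches.

```bash
python3 -m crank '[[1,[0,0.0075,0],[0,0,0]],[1,[0,0,0.02],[0,0,0]],[1,[0,0,0.012],[0,0,0]],[1,[0,0,0],[0,0,0]]]' | egrep 'pos|wrist'
for i in 1 ; do python3 -m crank '[[1,[0,0,0.005],[0,0,0]],[1,[0,0,0],[0,0,0]]]' | egrep 'pos|wrist'; done
python3 - <<'E'
from h import *
s=snap('scene'); m=(s['color'][...,2]>s['color'][...,0]*1.5)&(s['color'][...,2]>60)&(s['z_map']>0)&(abs(s['W'][...,0]-.53)<.05)&(abs(s['W'][...,1]-.07)<.07)
p=s['W'][m];print(len(p),np.percentile(p,[5,50,95],axis=0).round(4))
E
```

```text
tool_pos: [0.5355, 0.022, 0.0448]
wrist_force: [0.5, -0.0, -0.9]
tool_pos: [0.5373, 0.0228, 0.0423]
wrist_force: [-0.3, -0.0, -0.4]
25 [[0.5375 0.0111 0.0026]
 [0.5498 0.0823 0.0145]
 [0.5581 0.1007 0.0224]]
```

```bash
for i in 1; do python3 -m crank '[[1,[0,0,0.005],[0,0,0]],[1,[0,0,0],[0,0,0]]]' | egrep 'pos|wrist';  python3 -m crank '[[1,[0,0,0.004],[0,0,0]],[1,[0,0,0],[0,0,0]]]' | egrep 'pos|wrist'; done
```

```text
tool_pos: [0.5371, 0.0232, 0.0372]
wrist_force: [0.7, -0.0, -1.1]
tool_pos: [0.5369, 0.0232, 0.0329]
wrist_force: [-0.0, 0.1, -1.5]
```

```bash
python3 -m crank '[[1,[0,0,0.004],[0,0,0]],[1,[0,0,0],[0,0,0]]]' | egrep 'pos|wrist';  python3 -m crank '[[1,[0,0,0.003],[0,0,0]],[1,[0,0,0],[0,0,0]]]' | egrep 'pos|wrist'
```

```text
tool_pos: [0.5375, 0.0232, 0.0293]
wrist_force: [0.6, 0.0, -0.5]
tool_pos: [0.5378, 0.023, 0.0286]
wrist_force: [-3.0, 0.3, 8.3]
```

It touched the counter at z≈0.029. Releasing to settle it flat, then regripping lower.

```bash
python3 -m crank '[[0.6,[0,0,-0.001],[0,0,0]],[0.6,[0,0,0],[0,0,0]],[0.6,[0,0,0],[0,0,0]],[0.6,[0,0,0.009],[0,0,0]],[1,[0,0,0],[0,0,0]],[1,[0,0,0],[0,0,0]],[1,[0,0,0],[0,0,0]],[1,[0,0,0],[0,0,0]]]' | egrep 'pos|wrist|width|force'
python3 - <<'E'
from h import *
st(); go(.546-.0645*.06,.166-.06,.019,86.3)
E
```

```text
tool_pos: [0.5374, 0.0231, 0.0185]
wrist_force: [-0.4, -1.5, -0.1]
width: 0.0236
finger_force: 30.0
t8.55 pos [0.5374 0.0231 0.0185] rpy [180.   -0.   86.2] F [-0.45 -1.51 -0.13] w0.0236 ff30.0 q [-0.06  0.17  1.66  0.    1.31  0.  ]
turn tool z -0.1 deg; shift(mm) now [83.  -0.7 -0.5] after turn [83.  -0.6 -0.5]
```

```bash
python3 -m crank '[[1,[0.012,0,0],[0,0,0]],[1,[0.012,0,0],[0,0,0]],[1,[0.01,0,0],[0,0,0]],[1,[0,0,0],[0,0,0]]]' | egrep 'pos|wrist'
python3 -m crank '[[1,[0.005,0,0],[0,0,0]],[1,[0.005,0,0],[0,0,0]],[1,[0.005,0,0],[0,0,0]]]' | egrep 'pos|wrist'
python3 -m crank '[[1,[0.005,0,0],[0,0,0]],[1,[0.005,0,0],[0,0,0]]]' | egrep 'pos|wrist'
python3 -m crank '[[1,[0.005,0,0],[0,0,0]],[1,[0.005,0,0],[0,0,0]]]' | egrep 'pos|wrist'
python3 -m crank '[[1,[0.005,0,0],[0,0,0]],[1,[0.005,0,0],[0,0,0]]]' | egrep 'pos|wrist'
python3 -m crank '[[1,[0.003,0,0],[0,0,0]],[1,[0.0,0,0],[0,0,0]]]' | egrep 'pos|wrist'
```

```text
tool_pos: [0.5396, 0.0589, 0.0185]
wrist_force: [0.6, -0.3, -0.7]
tool_pos: [0.5406, 0.0723, 0.0185]
wrist_force: [-0.2, 0.1, -0.9]
tool_pos: [0.5413, 0.0824, 0.0185]
wrist_force: [0.3, 0.8, -0.6]
tool_pos: [0.5419, 0.0924, 0.0185]
wrist_force: [-0.2, -0.2, -0.5]
tool_pos: [0.5426, 0.1024, 0.0185]
wrist_force: [0.4, 0.9, -0.1]
tool_pos: [0.5427, 0.1054, 0.0184]
wrist_force: [1.2, -0.2, -0.1]
```

The blue leaf slid in with no drag (under 1 N), so it is loose. Withdrawing and parking it near (0.36, 0).

```bash
python3 -m crank '[[1,[-0.02,0,0],[0,0,0]],[1,[-0.03,0,0],[0,0,0]],[1,[-0.03,0,0],[0,0,0]],[1,[-0.03,0,0],[0,0,0]],[1,[0,0,-0.03],[0,0,0]],[1,[0,-0.045,0],[0,0,0]],[1,[0,-0.045,0],[0,0,0]],[1,[0,-0.045,0],[0,0,0]]]' | egrep 'pos'
python3 -m crank '[[1,[0,-0.04,0],[0,0,0]],[1,[0,0,0],[0,0,0]],[1,[0,0,0.015],[0,0,0]],[1,[0,0,0.01],[0,0,0]],[1,[0,0,0.004],[0,0,0]],[1,[0,0,0],[0,0,0]],[0.5,[0,0,0],[0,0,0]],[0.5,[0,0,0],[0,0,0]]]' | egrep 'pos|wrist|width'
python3 - <<'E'
from h import *
st()
E
```

```text
tool_pos: [0.3995, 0.0038, 0.0486]
tool_pos: [0.3616, 0.0067, 0.0199]
wrist_force: [1.0, -0.3, -0.1]
width: 0.0366
t11.65 pos [0.3616 0.0067 0.0199] rpy [180.   -0.   86.2] F [ 1.04 -0.28 -0.07] w0.0366 ff0.0 q [-0.14 -0.23  2.05  0.    1.33 -0.07]
```

Rising clear and turning toward the yellow leaf.

```bash
python3 -m crank '[[0.3,[0,0,-0.02],[0,0,0]],[0.3,[0,0,-0.04],[0,0,0]],[0.3,[0,0,-0.045],[0,0,0]],[0.3,[0,0,0],[0,0,-8.4]],[0.3,[0,0,0],[0,0,-8.4]],[0.3,[0,0,0],[0,0,-8.4]],[0.3,[0,0,0],[0,0,-8.4]],[0.3,[0,0,0],[0,0,-8.4]]]' | egrep 'pos'
python3 -m crank '[[0.3,[0,0,0],[0,0,-8.4]],[0.3,[0,0,0],[0,0,-8.4]],[0.3,[0,0,0],[0,0,-8.4]],[0.3,[0,0,0],[0,0,-8.4]],[0.3,[0,0,0],[0,0,-8.4]],[0.3,[0,0,0],[0,0,-8.4]],[0.3,[0,0,0],[0,0,-8.4]],[0.3,[0,0,0],[0,0,0]]]' | egrep 'pos'
python3 - <<'E'
from h import *
st(); s=snap('scene'); leaves(s,['blue','yellow']); print(top_of(s,(.362,.007))); print(top_of(s,(.645,-.287)))
go(.6455,-.287,.1,187.5)
E
```

```text
tool_pos: [0.3613, 0.0067, 0.1251]
tool_pos: [0.3612, 0.0067, 0.125]
t13.25 pos [0.3612 0.0067 0.125 ] rpy [-1.80e+02  1.00e-01 -1.73e+02] F [-0.24  0.19 -0.5 ] w0.0657 ff0.0 q [-0.14 -0.32  1.9   0.    1.57 -1.83]
blue px [228. 248.] 562 grip [ 0.756  -0.1665  0.0574] top0.0727 flat znan dir0.0 None
yellow px [185. 199.] 81 grip [nan nan nan] top0.0136 flat z0.0034 dirnan [array([ 464.5, -195.5]), array([60.9, 25.4]), np.float64(34.0)]
yellow px [177. 237.] 157 grip [ 0.6463 -0.2887  0.0506] top0.0565 flat z0.0052 dir-172.0 [array([ 600.7, -292.8]), array([88.6, 32.1]), np.float64(6.9)]
(array([0.36415, 0.00255]), 23, array([0.365 , 0.0022, 0.0481]))
(array([ 0.64555, -0.28805]), 32, array([ 0.6474, -0.2883,  0.0492]))
turn tool z -0.6 deg; shift(mm) now [-247.2 -325.6   25.1] after turn [-243.5 -328.3   24.9]
```

```bash
python3 -m crank '[[0.3,[-0.027,-0.036,0],[0,0,0]],[0.3,[-0.027,-0.036,0],[0,0,0]],[0.3,[-0.027,-0.036,0],[0,0,0]],[0.3,[-0.027,-0.036,0],[0,0,0]],[0.3,[-0.027,-0.036,0],[0,0,0]],[0.3,[-0.027,-0.036,0],[0,0,0]],[0.3,[-0.027,-0.036,0],[0,0,0]],[0.3,[-0.027,-0.036,0],[0,0,0]]]' | egrep 'pos'
python3 -m crank '[[0.3,[-0.027,-0.036,0.02],[0,0,0]],[0.3,[0,0,0],[0,0,0]],[0.3,[0,0,0],[0,0,0]]]' | egrep 'pos'
python3 - <<'E'
from h import *
st(); go(.6455,-.287,.02,187.5)
s=snap('top'); cv2.imwrite('pics/y1.png',cv2.resize(s['color'][120:270,260:440,::-1],None,fx=4,fy=4,interpolation=cv2.INTER_CUBIC))
E
```

```text
tool_pos: [0.6117, -0.2542, 0.1242]
tool_pos: [0.6409, -0.2851, 0.1011]
t14.40 pos [ 0.6409 -0.2851  0.1011] rpy [ 179.8   -0.3 -173.1] F [0.02 0.21 0.29] w0.0657 ff0.0 q [-0.5   0.47  1.11  0.    1.57 -2.19]
turn tool z -0.6 deg; shift(mm) now [-4.7 -2.7 81. ] after turn [-4.3 -2.5 81.1]
```

View pics/y1.png

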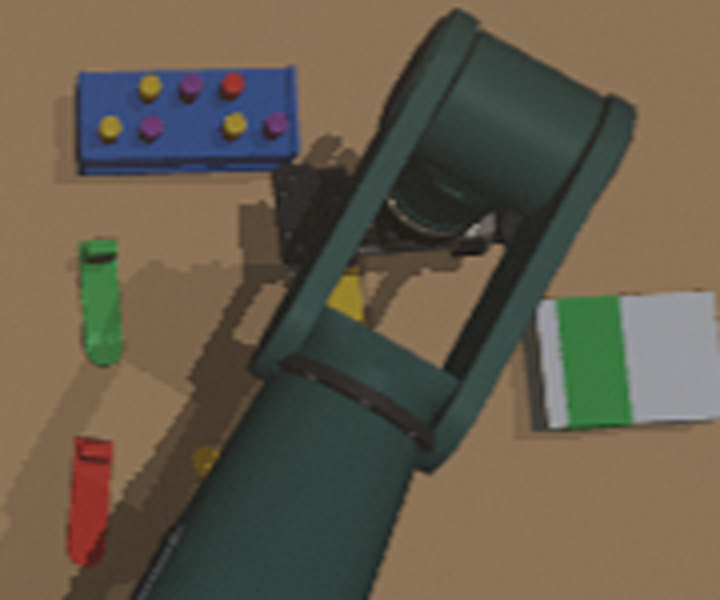

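The view shows the gripper over the yellow leaf (345,290), with the rack, slide box and jar clear of the fingers. Descending and gripping.

```bash
python3 -m crank '[[0.4,[-0.0045,-0.0025,0.04],[0,0,0]],[0.4,[0,0,0.03],[0,0,0]],[0.4,[0,0,0.011],[0,0,0]],[0.4,[0,0,0],[0,0,0]],[1,[0,0,0],[0,0,0]],[1,[0,0,0],[0,0,0]],[1,[0,0,0],[0,0,0]],[1,[0,0,0],[0,0,0]]]' | egrep 'pos|wr|wid'
python3 -m crank '[[1,[0,0,0],[0,0,0]],[1,[0,0,0],[0,0,0]],[1,[0,0,0],[0,0,0]],[1,[0,0,-0.02],[0,0,0]],[1,[0,0,-0.03],[0,0,0]],[1,[0,0,0],[0,0,0]]]' | egrep 'pos|wr|wid|fing'
python3 - <<'E'
from h import *
st(); go(.546-.0645*.14,.166-.14,.07,86.3)
E
```

```text
tool_pos: [0.6471, -0.2874, 0.025]
wrist_force: [-0.3, -0.1, 0.7]
width: 0.0279
tool_pos: [0.6488, -0.2885, 0.078]
wrist_force: [-0.1, 0.2, 0.6]
width: 0.0238
finger_force: 30.0
t15.85 pos [ 0.6488 -0.2885  0.078 ] rpy [-179.7    0.4 -173. ] F [-0.06  0.21  0.57] w0.0238 ff30.0 q [-0.5   0.49  1.13 -0.    1.52 -2.19]
turn tool z 100.7 deg; shift(mm) now [ 72.6 325.8   5.9] after turn [ 306.6 -131.9    8. ]
```

```bash
python3 -m crank '[[1,[0,0,-0.025],[0,0,8.4]],[1,[0,0,0],[0,0,8.4]],[1,[0,0,0],[0,0,8.4]],[1,[0,0,0],[0,0,8.4]],[1,[0,0,0],[0,0,8.4]],[1,[0,0,0],[0,0,8.4]],[1,[0,0,0],[0,0,8.4]],[1,[0,0,0],[0,0,8.4]]]' | egrep pos
python3 -m crank '[[1,[0,0,0],[0,0,8.4]],[1,[0,0,0],[0,0,8.4]],[1,[0,0,0],[0,0,8.4]],[1,[0,0,0],[0,0,8.4]],[1,[0.038,-0.0165,0],[0,0,0]],[1,[0.038,-0.0165,0],[0,0,0]],[1,[0.038,-0.0165,0],[0,0,0]],[1,[0.038,-0.0165,0],[0,0,0]]]' |egrep pos
python3 -m crank '[[1,[0.038,-0.0165,0],[0,0,0]],[1,[0.038,-0.0165,0],[0,0,0]],[1,[0.038,-0.0165,0],[0,0,0]],[1,[0.038,-0.0165,0],[0,0,0]],[1,[0,0,0],[0,0,0]],[1,[0,0,0],[0,0,0]]]' | egrep pos
python3 - <<'E'
from h import *
st(); go(.546-.0645*.14,.166-.14,.03,86.3)
E
```

```text
tool_pos: [0.6457, -0.2868, 0.0959]
tool_pos: [0.589, -0.1296, 0.0961]
tool_pos: [0.534, 0.0255, 0.0972]
t18.05 pos [0.534  0.0255 0.0972] rpy [-179.9    0.    86.3] F [ 0.21 -1.02 -0.98] w0.0237 ff30.0 q [-0.06  0.1   1.57 -0.    1.47  0.01]
turn tool z 0.0 deg; shift(mm) now [ 0.8  3.  67.1] after turn [ 0.7  2.9 67.2]
```

```bash
python3 -m crank '[[1,[0,0.003,0.04],[0,0,0]],[1,[0,0,0.02],[0,0,0]],[1,[0,0,0.01],[0,0,0]],[1,[0,0,0],[0,0,0]],[1,[0,0,0],[0,0,0]]]' | egrep 'pos|wr'
python3 -m crank '[[1,[0,0,0.003],[0,0,0]],[1,[0,0,0],[0,0,0]]]' | egrep 'pos|wr'
```

```text
tool_pos: [0.5386, 0.024, 0.0291]
wrist_force: [-0.1, -0.2, -0.3]
tool_pos: [0.5382, 0.0246, 0.0261]
wrist_force: [-0.4, 0.7, -0.7]
```

```bash
python3 -m crank '[[1,[0,0,0.003],[0,0,0]],[1,[0,0,0],[0,0,0]]]' | egrep 'pos|wr'
python3 -m crank '[[0.5,[0,0,0],[0,0,0]],[0.5,[0,0,0],[0,0,0]],[0.5,[0,0,0.003],[0,0,0]],[0.5,[0,0,0],[0,0,0]],[1,[0,0,0],[0,0,0]],[1,[0,0,0],[0,0,0]],[1,[0,0,0],[0,0,0]],[1,[0,0,0],[0,0,0]]]' | egrep 'pos|wr|wid'
python3 - <<'E'
from h import *
st(); go(.546-.0645*.061,.166-.061,.02,86.3)
E
```

```text
tool_pos: [0.5387, 0.0247, 0.0244]
wrist_force: [-0.9, -1.1, 4.1]
tool_pos: [0.5378, 0.0248, 0.0195]
wrist_force: [0.8, 0.3, -0.5]
width: 0.0239
t19.75 pos [0.5378 0.0248 0.0195] rpy [180.   -0.   86.2] F [ 0.8   0.31 -0.47] w0.0239 ff30.0 q [-0.06  0.17  1.65  0.    1.31  0.01]
turn tool z -0.1 deg; shift(mm) now [80.3 -1.  -0.5] after turn [80.3 -0.9 -0.5]
```

```bash
python3 -m crank '[[1,[0.012,0,0],[0,0,0]],[1,[0.012,0,0],[0,0,0]],[1,[0.01,0,0],[0,0,0]],[1,[0,0,0],[0,0,0]]]' | egrep 'pos|wrist'
python3 -m crank '[[1,[0.004,0,0],[0,0,0]],[1,[0.004,0,0],[0,0,0]],[1,[0.004,0,0],[0,0,0]]]' | egrep 'pos|wrist'
python3 -m crank '[[1,[0.004,0,0],[0,0,0]],[1,[0.004,0,0],[0,0,0]]]' | egrep 'pos|wrist'
python3 -m crank '[[1,[0.004,0,0],[0,0,0]],[1,[0.004,0,0],[0,0,0]]]' | egrep 'pos|wrist'
```

```text
tool_pos: [0.54, 0.0607, 0.0195]
wrist_force: [0.1, 0.3, -0.5]
tool_pos: [0.5408, 0.0708, 0.0195]
wrist_force: [-0.7, -0.8, 0.1]
tool_pos: [0.5413, 0.0789, 0.0195]
wrist_force: [-0.2, 0.4, -0.1]
tool_pos: [0.5419, 0.0869, 0.0195]
wrist_force: [-0.3, -0.1, -0.5]
```

```bash
python3 -m crank '[[1,[0.004,0,0],[0,0,0]],[1,[0.004,0,0],[0,0,0]]]' | egrep 'pos|wrist'
python3 -m crank '[[1,[0.004,0,0],[0,0,0]],[1,[0.004,0,0],[0,0,0]]]' | egrep 'pos|wrist'
python3 -m crank '[[1,[0.003,0,0],[0,0,0]],[1,[0,0,0],[0,0,0]]]' | egrep 'pos|wrist'
python3 - <<'E'
from h import *
st()
s=snap('scene'); cv2.imwrite('pics/y2.png',cv2.resize(s['color'][110:200,210:340,::-1],None,fx=6,fy=6,interpolation=cv2.INTER_CUBIC))
E
```

```text
tool_pos: [0.5424, 0.0949, 0.0195]
wrist_force: [1.1, -0.2, 0.5]
tool_pos: [0.5429, 0.1029, 0.0195]
wrist_force: [-0.2, -0.6, -0.3]
tool_pos: [0.5431, 0.1062, 0.0195]
wrist_force: [1.2, 0.8, 0.2]
t21.45 pos [0.5431 0.1062 0.0195] rpy [180.   -0.   86.2] F [1.17 0.77 0.19] w0.0239 ff30.0 q [0.09 0.21 1.62 0.   1.32 0.16]
```

View pics/y2.png

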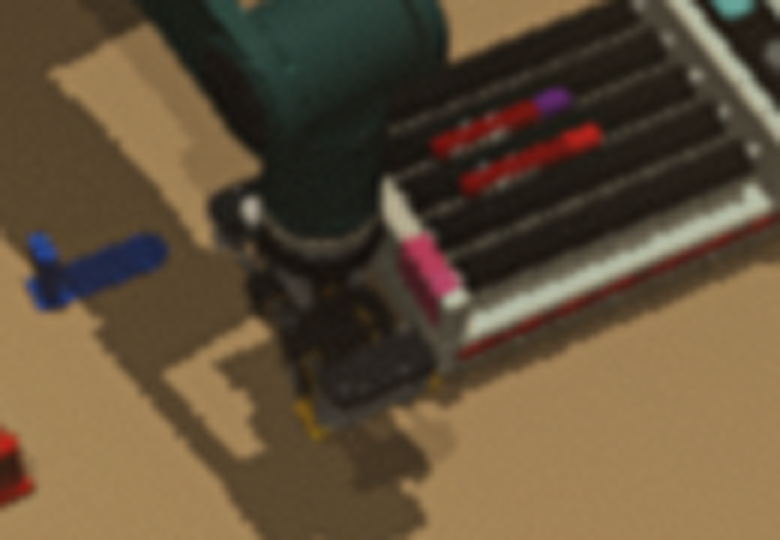

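The yellow leaf (320,420) reaches under the foot by the pink note with no drag, so it is loose. The blue leaf lies flat at (95,270). Parking yellow at x≈0.66.

```bash
python3 -m crank '[[1,[-0.02,0,0],[0,0,0]],[1,[-0.03,0,0],[0,0,0]],[1,[-0.03,0,0],[0,0,0]],[1,[-0.02,0,0],[0,0,0]],[1,[0,0,-0.03],[0,0,0]],[1,[0,0.04,0],[0,0,0]],[1,[0,0.04,0],[0,0,0]],[1,[0,0.04,0],[0,0,0]]]' | egrep 'pos'
python3 -m crank '[[1,[0,0,0],[0,0,0]],[1,[0,0,0.015],[0,0,0]],[1,[0,0,0.01],[0,0,0]],[1,[0,0,0.004],[0,0,0]],[1,[0,0,0],[0,0,0]],[0.5,[0,0,0],[0,0,0]],[0.5,[0,0,0],[0,0,0]],[0.4,[0,0,0],[0,0,0]]]' | egrep 'pos|wrist|width'
python3 -m crank '[[0.3,[0,0,-0.02],[0,0,0]],[0.3,[0,0,-0.04],[0,0,0]],[0.3,[0,0,-0.045],[0,0,0]],[0.3,[0,0,0],[0,0,-8.4]],[0.3,[0,0,0],[0,0,-8.4]],[0.3,[0,0,0],[0,0,-8.4]],[0.3,[0,0,0],[0,0,-8.4]],[0.3,[0,0,0],[0,0,-8.4]]]' | egrep 'pos'
python3 -m crank '[[0.3,[0,0,0],[0,0,-8.4]],[0.3,[0,0,0],[0,0,-8.4]],[0.3,[0,0,0],[0,0,-8.4]],[0.3,[0,0,0],[0,0,-8.4]],[0.3,[0,0,0],[0,0,-8.4]],[0.3,[0,0,0],[0,0,-6]],[0.3,[0,0,0],[0,0,0]]]' | egrep 'pos'
python3 - <<'E'
from h import *
st(); s=snap('scene'); leaves(s,['yellow','red']);print(top_of(s,(.66,.016))); print(top_of(s,(.485,-.095)))
go(.4840,-.0945,.1,176.5)
E
```

```text
tool_pos: [0.6575, -0.0025, 0.0499]
tool_pos: [0.6561, -0.002, 0.0208]
wrist_force: [0.2, -1.1, 0.0]
width: 0.0443
tool_pos: [0.6562, -0.0021, 0.1256]
tool_pos: [0.6562, -0.0021, 0.1256]
t24.60 pos [ 0.6562 -0.0021  0.1256] rpy [180.    0.  176.2] F [-0.05 -0.61 -0.93] w0.0656 ff0.0 q [-0.09  0.35  1.22  0.    1.58 -1.59]
yellow px [185. 199.] 79 grip [nan nan nan] top0.0107 flat z0.0039 dirnan [array([ 465.7, -194.6]), array([57.1, 27.2]), np.float64(34.2)]
red px [57. 55.] 383 grip [-0.5141 -0.3619  0.0594] top0.0748 flat z0.0149 dir146.5 [array([-519. , -360.6]), array([ 22.4, 140.6]), np.float64(1.4)]
red px [206. 183.] 132 grip [ 0.4849 -0.0955  0.0509] top0.0573 flat z0.0074 dir177.9 [array([447.8, -93.6]), array([27.8, 97.7]), np.float64(86.5)]
(array([ 0.6573, -0.0024]), 27, array([ 0.6588, -0.0031,  0.0494]))
(array([ 0.4843, -0.0956]), 24, array([ 0.4852, -0.096 ,  0.0496]))
turn tool z -0.4 deg; shift(mm) now [ 165.5 -104.    25.5] after turn [ 166.3 -102.8   25.6]
```

```bash
python3 -m crank '[[0.3,[0.04,-0.025,0],[0,0,0]],[0.3,[0.04,-0.025,0],[0,0,0]],[0.3,[0.04,-0.025,0],[0,0,0]],[0.3,[0.04,-0.025,0.02],[0,0,0]],[0.3,[0.006,-0.004,0],[0,0,0]],[0.3,[0,0,0],[0,0,0]],[0.3,[0,0,0],[0,0,0]]]' | egrep 'pos'
python3 - <<'E'
from h import *
st(); go(.4840,-.0945,.021,176.5)
E
```

```text
tool_pos: [0.4866, -0.0945, 0.1074]
t25.35 pos [ 0.4866 -0.0945  0.1074] rpy [-180.     0.2  176.2] F [ 0.97 -0.23  0.17] w0.0658 ff0.0 q [-0.31  0.    1.65  0.    1.48 -1.81]
turn tool z -0.3 deg; shift(mm) now [ 2.9 -0.2 86.4] after turn [ 2.6 -0.2 86.4]
```

```bash
python3 -m crank '[[0.4,[0.001,0,0.04],[0,0,0]],[0.4,[0,0,0.03],[0,0,0]],[0.4,[0,0,0.014],[0,0,0]],[0.4,[0,0,0],[0,0,0]],[1,[0,0,0],[0,0,0]],[1,[0,0,0],[0,0,0]],[1,[0,0,0],[0,0,0]],[1,[0,0,0],[0,0,0]]]' | egrep 'pos|wr|wid'
python3 -m crank '[[1,[0,0,0],[0,0,0]],[1,[0,0,0],[0,0,0]],[1,[0,0,0],[0,0,0]],[1,[0,0,-0.03],[0,0,0]],[1,[0,0,-0.04],[0,0,0]],[1,[0,0,0],[0,0,0]]]' | egrep 'pos|wr|wid|fing'
python3 -m crank '[[1,[0,0,0],[0,0,8.2]],[1,[0,0,0],[0,0,8.2]],[1,[0,0,0],[0,0,8.2]],[1,[0,0,0],[0,0,8.2]],[1,[0,0,0],[0,0,8.2]],[1,[0,0,0],[0,0,8.2]],[1,[0,0,0],[0,0,8.2]],[1,[0,0,0],[0,0,8.2]]]' | egrep pos
python3 -m crank '[[1,[0,0,0],[0,0,8.2]],[1,[0,0,0],[0,0,8.2]],[1,[0,0,0],[0,0,8.0]],[1,[0,0,0],[0,0,0]]]' |egrep pos
python3 - <<'E'
from h import *
st(); go(.546-.0645*.14,.166-.14,.03,86.3)
E
```

```text
tool_pos: [0.4846, -0.0946, 0.0232]
wrist_force: [0.5, -0.1, -0.4]
width: 0.0277
tool_pos: [0.4872, -0.0955, 0.0973]
wrist_force: [0.5, 0.7, -0.2]
width: 0.024
finger_force: 30.0
tool_pos: [0.4827, -0.0941, 0.0902]
tool_pos: [0.4829, -0.0941, 0.0904]
t27.95 pos [ 0.4829 -0.0941  0.0904] rpy [-179.9   -0.    86.2] F [ 0.3   0.61 -0.18] w0.0238 ff30.0 q [-0.31  0.01  1.68 -0.    1.45 -0.24]
turn tool z -0.1 deg; shift(mm) now [123.4  46.3  60.4] after turn [123.4  46.3  60.4]
```

```bash
python3 -m crank '[[1,[0.03,0.0115,0],[0,0,0]],[1,[0.03,0.0115,0],[0,0,0]],[1,[0.03,0.0115,0],[0,0,0]],[1,[0.03,0.0115,0],[0,0,0]],[1,[0,0,0.035],[0,0,0]],[1,[0,0,0.02],[0,0,0]],[1,[0,0,0.004],[0,0,0]],[1,[0,0,0],[0,0,0]]]' | egrep 'pos|wr'
python3 -m crank '[[1,[0,0,0],[0,0,0]],[1,[0,0,0.002],[0,0,0]],[1,[0,0,0],[0,0,0]]]' | egrep 'pos|wr'
python3 -m crank '[[1,[0,0,0.003],[0,0,0]],[1,[0,0,0],[0,0,0]]]' | egrep 'pos|wr'
```

```text
tool_pos: [0.5365, 0.0224, 0.0317]
wrist_force: [-0.4, 0.4, -0.6]
tool_pos: [0.5382, 0.0221, 0.032]
wrist_force: [0.2, 0.3, -1.3]
tool_pos: [0.5374, 0.0223, 0.0278]
wrist_force: [-0.4, 0.1, -0.6]
```

```bash
python3 -m crank '[[1,[0,0,0.003],[0,0,0]],[1,[0,0,0],[0,0,0]]]' | egrep 'pos|wr'
python3 -m crank '[[1,[0,0,0.002],[0,0,0]],[1,[0,0,0],[0,0,0]]]' | egrep 'pos|wr'
```

```text
tool_pos: [0.5372, 0.0224, 0.0244]
wrist_force: [-0.4, -1.3, -0.4]
tool_pos: [0.5377, 0.0224, 0.023]
wrist_force: [-0.0, 1.3, -0.8]
```

```bash
python3 -m crank '[[0.5,[0,0,0],[0,0,0]],[0.5,[0,0,0],[0,0,0]],[0.5,[0,0,0.002],[0,0,0]],[0.5,[0,0,0],[0,0,0]],[1,[0,0,0],[0,0,0]],[1,[0,0,0],[0,0,0]],[1,[0,0,0],[0,0,0]],[1,[0,0,0],[0,0,0]]]' | egrep 'pos|wr|wid'
python3 -m crank '[[1,[0,0,0],[0,0,0]]]' | egrep 'pos|wr|wid|fing'
python3 - <<'E'
from h import *
st(); go(.546-.0645*.061,.166-.061,.02,86.3)
E
```

```text
tool_pos: [0.5376, 0.0224, 0.021]
wrist_force: [-0.4, -0.3, 0.3]
width: 0.0237
tool_pos: [0.5376, 0.0224, 0.021]
wrist_force: [-0.4, 0.4, -0.4]
width: 0.0238
finger_force: 30.0
t30.55 pos [0.5376 0.0224 0.021 ] rpy [180.   -0.   86.2] F [-0.37  0.44 -0.43] w0.0238 ff30.0 q [-0.06  0.17  1.65  0.    1.32  0.  ]
turn tool z -0.1 deg; shift(mm) now [82.7 -1.   1. ] after turn [82.7 -0.9  1. ]
```

```bash
python3 -m crank '[[1,[0.012,0,0],[0,0,0]],[1,[0.012,0,0],[0,0,0]],[1,[0.012,0,0],[0,0,0]],[1,[0,0,0],[0,0,0]]]' | egrep 'pos|wrist'
python3 -m crank '[[1,[0.003,0,0],[0,0,0]],[1,[0.003,0,0],[0,0,0]],[1,[0.003,0,0],[0,0,0]]]' | egrep 'pos|wrist'
python3 -m crank '[[1,[0.003,0,0],[0,0,0]],[1,[0.003,0,0],[0,0,0]]]' | egrep 'pos|wrist'
```

```text
tool_pos: [0.5399, 0.0607, 0.021]
wrist_force: [-0.2, 0.1, 0.7]
tool_pos: [0.5406, 0.0672, 0.021]
wrist_force: [0.6, -1.6, 0.9]
tool_pos: [0.5411, 0.0714, 0.0213]
wrist_force: [-0.8, -8.8, 3.7]
```

```bash
python3 -m crank '[[1,[0.003,0,0],[0,0,0]],[1,[0.002,0,0],[0,0,0]]]' | egrep 'pos|wrist'
python3 -m crank '[[1,[0.003,0,0],[0,0,0]],[1,[0.003,0,0],[0,0,0]]]' | egrep 'pos|wrist'
```

```text
tool_pos: [0.5415, 0.0728, 0.022]
wrist_force: [-2.3, -15.5, 5.6]
tool_pos: [0.5422, 0.0769, 0.0223]
wrist_force: [-1.8, -17.9, 7.3]
```

It's binding at −18 N. I'll pause to see whether it settles.

```bash
python3 -m crank '[[1,[0,0,0],[0,0,0]],[1,[0,0,0],[0,0,0]]]' | egrep 'pos|wrist'
python3 - <<'E'
from h import *
st()
s=snap('scene'); cv2.imwrite('pics/r2.png',cv2.resize(s['color'][110:200,210:340,::-1],None,fx=6,fy=6,interpolation=cv2.INTER_CUBIC))
E
```

```text
tool_pos: [0.5423, 0.078, 0.0221]
wrist_force: [-1.4, -15.0, 4.9]
t32.05 pos [0.5423 0.078  0.0221] rpy [179.9   0.7  86.2] F [ -1.42 -14.96   4.86] w0.0242 ff30.0 q [ 0.05  0.19  1.63 -0.01  1.32  0.12]
```

View pics/r2.png

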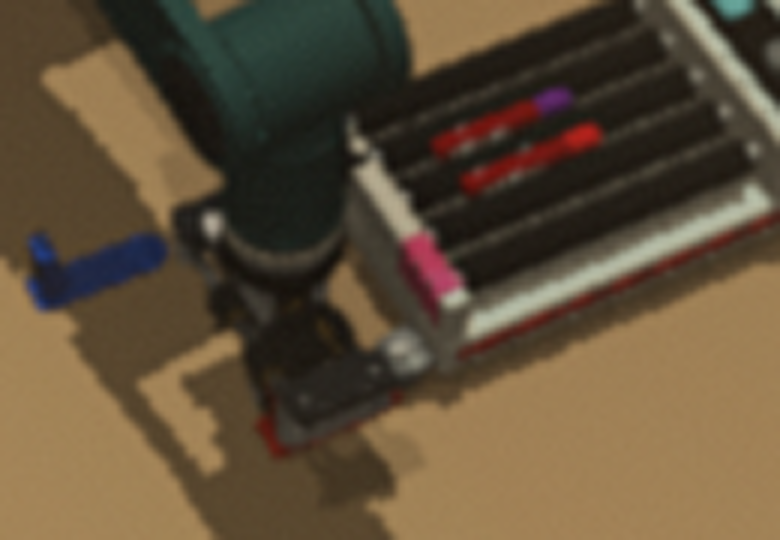

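The red leaf's nose is under the foot (405,350) and creeping in. The load is in the binding range, so I'll continue gently with a slight downward bias.

```bash
python3 -m crank '[[1,[0.001,0,0.001],[0,0,0]],[1,[0.001,0,0],[0,0,0]],[1,[0.001,0,0],[0,0,0]],[1,[0.001,0,0],[0,0,0]]]' | egrep 'pos|wrist'
python3 -m crank '[[1,[0.001,0,0],[0,0,0]],[1,[0.001,0,0],[0,0,0]],[1,[0.001,0,0],[0,0,0]],[1,[0.001,0,0],[0,0,0]]]' | egrep 'pos|wrist'
```

```text
tool_pos: [0.5431, 0.0814, 0.0219]
wrist_force: [-1.7, -15.6, 7.9]
tool_pos: [0.5436, 0.0855, 0.0219]
wrist_force: [-1.5, -16.6, 7.4]
```

```bash
python3 -m crank '[[1,[0.001,0,0],[0,0,0]],[1,[0.0015,0,0],[0,0,0]],[1,[0.0015,0,0],[0,0,0]],[1,[0.0015,0,0],[0,0,0]]]' | egrep 'pos|wrist'
python3 -m crank '[[1,[0.0015,0,0],[0,0,0]],[1,[0.0015,0,0],[0,0,0]],[1,[0.0015,0,0],[0,0,0]],[1,[0.0015,0,0],[0,0,0]]]' | egrep 'pos|wrist'
```

```text
tool_pos: [0.5441, 0.091, 0.0219]
wrist_force: [-0.9, -17.2, 6.7]
tool_pos: [0.5445, 0.0973, 0.0218]
wrist_force: [-1.1, -16.0, 7.2]
```

```bash
python3 -m crank '[[1,[0.0015,0,0],[0,0,0]],[1,[0.0015,0,0],[0,0,0]],[1,[0.0015,0,0],[0,0,0]],[1,[0.0015,0,0],[0,0,0]]]' | egrep 'pos|wrist'
python3 -m crank '[[1,[0.0,0,0],[0,0,0]],[1,[0,0,0],[0,0,0]]]' | egrep 'pos|wrist'
python3 - <<'E'
from h import *
st(); go(.546-.0645*.061,.166-.061,.021,86.3)
E
```

```text
tool_pos: [0.5449, 0.1034, 0.0217]
wrist_force: [-0.5, -15.8, 6.4]
tool_pos: [0.5449, 0.1037, 0.0217]
wrist_force: [-0.6, -14.6, 7.0]
t34.30 pos [0.5449 0.1037 0.0217] rpy [179.8   0.6  86.1] F [ -0.63 -14.63   7.02] w0.0239 ff30.0 q [ 0.09  0.21  1.61 -0.01  1.32  0.16]
turn tool z -0.2 deg; shift(mm) now [ 1.1 -2.9  0.7] after turn [ 1.1 -2.9  0.7]
```

Grip is 62 mm before the foot centre, binding at about 15 N. Relaxing the push and releasing.

```bash
python3 -m crank '[[1,[-0.003,0,0],[0,0,0]],[1,[-0.002,0,0],[0,0,0]],[1,[0,0,0],[0,0,0]]]' | egrep 'pos|wrist'
python3 -m crank '[[0.8,[0,0,0],[0,0,0]],[0.6,[0,0,0],[0,0,0]],[0.5,[0,0,0],[0,0,0]],[0.4,[0,0,0],[0,0,0]],[0.4,[0,0,0],[0,0,0]],[0.4,[0,0,-0.01],[0,0,0]],[0.4,[0,0,-0.025],[0,0,0]],[0.4,[0,0,-0.03],[0,0,0]]]' | egrep 'pos|wrist|wid'
python3 -m crank '[[0.4,[-0.03,0,-0.03],[0,0,0]],[0.4,[-0.04,0,-0.02],[0,0,0]],[0.4,[-0.045,0,0],[0,0,0]],[0.4,[-0.045,0,0],[0,0,0]],[0.4,[-0.045,0,0],[0,0,0]],[0.4,[-0.045,0,0],[0,0,0]],[0.4,[0,0,0],[0,0,0]],[0.4,[0,0,0],[0,0,0]]]' | egrep 'pos|wrist|wid'
python3 - <<'E'
from h import *
for n in('top','scene'):
    s=snap(n); print(n)
    for k,v in dict(red=(.543,.104),blue=(.362,.005),yel=(.657,-.002),green=(.641,-.095)).items(): print(k,*top_of(s,v))
    print('cup',*top_of(s,(.547,.165),.025,.012,.06))
    leaves(s,['red','green','blue','yellow'])
    cv2.imwrite('pics/end_%s.png'%n,cv2.resize(s['color'][130:290,140:400,::-1] if n=='top' else s['color'][90:290,150:370,::-1],None,fx=2.7,fy=2.7,interpolation=cv2.INTER_CUBIC))
E
```

```text
tool_pos: [0.5448, 0.1035, 0.0211]
wrist_force: [3.0, -5.3, 3.8]
tool_pos: [0.5418, 0.1048, 0.0849]
wrist_force: [0.4, 1.0, -0.2]
width: 0.0563
tool_pos: [0.5264, -0.1453, 0.1354]
wrist_force: [0.5, 0.7, -0.1]
width: 0.0566
top
red [0.5426  0.10535] 32 [0.5425 0.1044 0.051 ]
blue [0.35975 0.00485] 34 [0.3606 0.0052 0.0509]
yel [0.65265 0.0013 ] 31 [6.525e-01 5.000e-04 5.000e-02]
green [ 0.6385  -0.09365] 32 [ 0.639 -0.093  0.051]
cup [0.5454 0.1664] 134 [0.545  0.1694 0.0366]
red px [215. 211.] 173 grip [0.5429 0.1048 0.0512] top0.0569 flat z0.0079 dir86.2 [array([545.1, 125.2]), array([59.9, 29.8]), np.float64(85.5)]
blue px [309. 151.] 364 grip [ 0.7388 -0.1651  0.0565] top0.0637 flat znan dir0.0 None
blue px [243. 272.] 126 grip [0.3598 0.0054 0.0508] top0.0571 flat z0.0042 dir90.9 [array([360.8,  31.4]), array([68.9, 25.8]), np.float64(84.7)]
yellow px [243. 177.] 268 grip [6.531e-01 4.000e-04 5.090e-02] top0.0598 flat z0.0049 dir85.0 [array([656.7,  39.6]), array([97.8, 29.1]), np.float64(85.5)]
scene
red [0.5471  0.10315] 26 [0.5463 0.1019 0.0479]
blue [0.3658 0.0041] 20 [0.364
[... 516 characters left out ...]
0.0509] top0.0553 flat z0.0084 dir-176.2 [array([607.3, -98.2]), array([97.8, 28. ]), np.float64(2.6)]
green px [125. 250.] 317 grip [ 0.5693 -0.4774  0.0478] top0.0540 flat znan dir0.0 None
blue px [228. 154.] 82 grip [nan nan nan] top0.0115 flat z0.0024 dirnan [array([368.7,  46.9]), array([76., 27.]), np.float64(85.6)]
blue px [228. 248.] 572 grip [ 0.7561 -0.1663  0.0569] top0.0691 flat znan dir0.0 None
yellow px [183. 198.] 56 grip [nan nan nan] top0.0100 flat z0.0033 dirnan [array([ 460.5, -199.8]), array([44.1, 25.3]), np.float64(27.6)]
yellow px [264. 208.] 166 grip [ 0.6584 -0.0027  0.0522] top0.0595 flat z0.0038 dir87.5 [array([660.1,  47.5]), array([77.2, 45.9]), np.float64(71.2)]
```

View pics/end_scene.png

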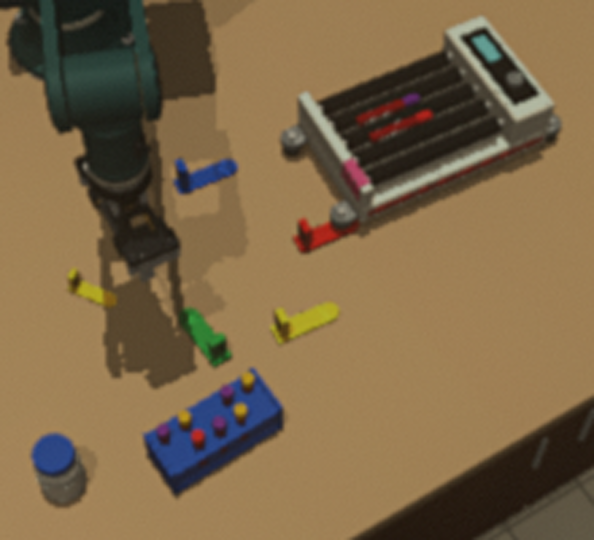

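The final view shows the red leaf (325,235) under the pink-note foot, with blue (205,175), yellow (305,320) and green (205,335) lying flat and clear. Nothing is touching the robot. Handing in.

```bash
python3 -c "
from bench import robot
print(robot.close_job())"
```

```text
the job is handed in; nothing more can be done
None
```

The 4 mm and 6 mm leaves slid in loose and now lie flat, clear of the mixer. The 8 mm red leaf bound at about 15 N (peaking near 18 N going in) and is left released under the short foot; the job is handed in, with no verdict returned.

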